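# Draw the wedge from under the organiser's door and latch it

### The job

The beige organiser's heavy sliding door is propped up on a wooden wedge. Work the wedge back out from under the door in small tugs of about a centimetre, pausing for about half a second after each, so that the door comes down little by little and never drops; then, once the door is fully down, turn the latch handle on top of the organiser over its cam until it falls into the notch on the door. Leave the wedge lying flat on the desk clear in front of the door, and do not disturb the other things on the desk.

Things in the scene. Friction and masses are not known exactly. Their poses are not given: they have to be found in the camera images.
- organiser: Beige plastic organiser, a fixed box 160 deep (x) x 274 wide (y) x 120 mm high, open underneath at the front. Origin: centre of its underside, on the desk. Its -x is its front (faces the robot), z up. The door's front face lies at x = -90 mm, its centre plane at x = -85 mm; the door's channels reach x = -97 mm at both sides. Its top is flat at z = 120 mm but for the latch.
- door (a joint): Upright aluminium sliding door in the organiser's front, 246 mm wide, 0.85 kg. Value = how far it is raised (m); 0 = fully down (its rounded lower edge then 2 mm over the desk), about 0.02 at the start, resting on the wedge. Slides freely and falls by its own weight when unsupported.
- wedge: Loose wooden wedge, 150 mm long (x), 45 wide, 90 g. Origin: centre of its underside. Thin tip (4 mm) at x = +75 mm, under the door and about 58 mm past the door's centre plane; it slopes up 3 in 10 to 31 mm at x = -15, then a flat neck 10 mm thick ends in an upright tab at x = -75 to -67 mm. It lies about square to the door. Dragging it under load takes about 5 to 10 N; it stays where left.
- wedge_tab (a point): Top edge, middle, of the tab's face that looks to the tip (to the door). Tab: 36 mm wide, 8 mm thick, 40 mm high over the desk, about 80 mm in front of the door at the start. Fingers set down on the door's side of it, above the 10 mm thick neck, can hook it and pull.
- wedge_tip (a point): Upper edge, middle, of the wedge's thin tip.
- latch (a joint): Steel latch handle on the organiser's top, turning about a vertical pivot: angle (rad) 0 to 1.5, growing anticlockwise from above. Near 0 it is parked pointing to the organiser's +y; at 1.5 it points to -x across the door's top, in the notch. Turning, it rises 6.5 mm over a sprung cam (highest near 1.1), then falls 10 mm into the notch. Else it stays where left.
- latch_pivot (a point): The pivot's foot, on the organiser's top (organiser frame x = -45, y = -30, z = 120 mm).
- latch_post (a point): Top centre of the upright round post at the latch handle's free end, 55 mm from the pivot axis: 14 mm in diameter, 36 mm high, top 46 mm over the organiser's top when parked. The blade (12 mm wide, 62 mm long, 10 to 20 mm over the organiser's top) joins it to the pivot. Pushing the post from the side with about 2 to 6 N turns the handle; a raised door blocks it.
- cup: White ceramic cup, 80 mm wide, 70 mm high; bystander. Origin: centre of its underside.
- dish: Round glass dish, 104 mm wide, 28 mm high; bystander. Origin: centre of its underside.
- pen: Stainless steel pen, 130 mm long (x), 10 mm thick; bystander. Origin: centre of its underside.
- stapler: Black stapler, 130 x 34 x 45 mm; bystander. Origin: centre of its underside.
- mouse: Grey computer mouse, 105 x 60 x 26 mm; bystander. Origin: centre of its underside.
- note_block: Block of white note paper, 76 x 76 x 35 mm; bystander. Origin: centre of its underside.
- pencil_pot: Grey pencil pot, 72 mm wide, 95 mm high, pencils to about 155 mm; bystander. Origin: centre of its underside.
Not all that is in view belongs to the job. What is meant by the wedge is not blue or purple, and is the larger of those in its own colour.

How it is judged:
By the outcome, as a careful person would: the job done as asked, in the order asked, and still so for the second after the job is handed in, with the robot touching nothing.
It also fails if it takes over 61 s, if anything falls off the work surface, if the arm or the gripper's body presses on something with over 40 N, if the wrist force passes 120 N, or if a joint passes its speed limit or range.

### The arm

A 6-joint arm with a two-finger parallel gripper is mounted at the origin on the work surface. World frame = base frame: x ahead of the robot, y to its left, z up, the work surface at z = 0. Lengths are in m, angles in rad, forces in N, time in s.
With the tool pointing down it reaches from about 0.4 to 0.825 m from the base axis. Payload 7 kg.
Tool frame: the origin (TCP) lies midway between the tips of the shut fingers; the grasp point (between the pads) lies 19 mm behind it; z points along the fingers, y is the line along which they close (so a half turn about z gives the same grasp; the last joint's range is limited). The gripper opens to 88 mm and grips with 3 to 60 N. Pads are 19 mm wide; open, the fingers measure 130 mm over their backs; the gripper's body (78 mm by 193 mm) begins 47 mm behind the grasp point.
Start: joints at [-1.049, 0.359, 0.012, 0, -1.224, -0.288], TCP at [0.156, -0.657, 0.206] pointing down, gripper open.
Joint ranges: [-3.07, 3.07], [-1.43, 2.12], [-1.02, 1.25], [-3.03, 1.67], [-3.05, -0], [-3.03, 3.03]. Speed limits (rad/s): [2.39, 2.39, 3.01, 3.14, 3.14, 3.14].

### API

Orientations are given as [roll, pitch, yaw] about the fixed x, y, z axes, in that order (R = Rz(yaw) Ry(pitch) Rx(roll)).
In Python, from station import get_state, grab_frame, calibration, job_done, boxes_of, regions_of, spot_point gives the robot as it stands. The module is installed in compiled form; this text tells all that it offers.
- The arm moves only by the tool arm_command, never from a script. Its argument "commands" is a list of rows, each an object of numbers: "tx", "ty", "tz": the shift along the tool's x, y, z each as a share of 25 cm, from -1 to 1; "twist": the turn about the tool's z as a share of 180 degrees, from -1 to 1. A call has exactly 8 rows; each row is the pose to reach, as a shift and turn from the pose commanded when the call began, along the tool's axes at that moment, turning the shorter way round; what a row does not reach only later rows make up. A row lasts 1/12 s, in which the tool goes at most 41.7 mm and 7.16 degrees, less where a joint would pass 70% of its speed; a pose out of reach is approached as far as the arm can. A call with a number of a shift or a turn outside -1 to 1 is refused whole. A call with a gripper value outside its range is refused whole. "claw" is the opening, from 0 (shut) to 1 (fully open), set as the call begins (left out, the last holds). The fingers move at their own pace and stop on an object; "grip_force" is the grip in N (left out, the last holds). Time passes only in rows, so rows that repeat a pose let the fingers close, or fill a call up. It gives the time, the measured TCP pose, the force, the opening and the grip force at its end, in the units of the state.
- get_state(): the state, without advancing time (a new reading comes with each control period).
- grab_frame(name): name is "scene" or "top" or "wrist"; returns the picture (384x512x3 uint8, red, green, blue); there is no depth.
- calibration(name): a dict with "camera_matrix" (3x3 intrinsics, pixels), "extrinsics" (4x4, takes a point from camera to world coordinates). Camera axes: x right, y down, z forward; pixel columns grow to the right and rows downward; lengths in m; the calibration is good to about 2 mm. A picture is of the moment at which its call begins: read the wrist's pose just before it. calibration takes no time and is no camera call; for the wrist camera it gives the pose at the moment of the call.
- job_done(): hands the job in; it is judged then, once.
Trained networks look in the newest picture that a camera, given by its name, has taken for a name from the list of things; names that differ only in an ending like _2 or _b are one class to them, and where a whole thing is asked for, a point or a joint stands for the part that bears it (a point fixed in the world has none). Each returns a list of dicts, best first, with "score" (0 to 1); they miss things now and then, are a little off and sometimes report something else, mostly with a low value. They report only what shows in the picture. A call takes as long as a camera call. They do not tell look-alikes from the thing itself.
- boxes_of(query, camera): "rect" ([left, top, right, bottom] in pixels, round what is visible of it).
- regions_of(query, camera): "region" (384x512 bool, what is visible of it) and "rect" ([left, top, right, bottom] in pixels, round what is visible of it).
- spot_point(query, camera): "uv" ([column, row] in pixels: a listed point, or the origin of a listed thing).
The state is a dict: "t": time; "q": joint angles; "qd": joint speeds; "joint_efforts": joint torques, N m; "eef_pos": TCP position; "ee_rot": TCP orientation; "force": force on the tool from outside, world axes, zero at the start; "moment": the same for the moment, N m; "width": finger opening in m; "gripper_force": force on a finger pad.
Only numpy, scipy, OpenCV 4.12 (cv2) and the standard library are available. Lean on these libraries where they do the work, as an engineer would, in place of code of your own. Each camera call takes 0.05 s, during which the arm holds its last target. There are 200 camera calls.

## Working session

There is one attempt and no reset: what is moved stays moved. The work goes in short steps, Python scripts to look and compute and a tool call to move; the robot and the scene stay as the last step left them, time stands still between calls to the robot, and variables do not carry over. Pictures are saved under pics/ and viewed, at most 10 in all, crops included, and the job is handed in when it is done.

Besides the shell and the picture viewer there is one more tool, called after ">>>" by a JSON object that holds its "method" and its "body", one argument or row to a line. arm_command: Moves the arm, as the interface text tells. Shift numbers are shares of 25 cm and turn numbers shares of 180 degrees, none past 1 either way. Its arguments: {"type":"object","properties":{"commands":{"type":"array"},"claw":{"type":"number"},"grip_force":{"type":"number"}},"required":["commands"]}

```bash
mkdir -p pics; cat > h.py <<'E'
import numpy as np, cv2
from station import *
def ray(cam,uv):
    c=calibration(cam);K=np.array(c["camera_matrix"]);T=np.array(c["extrinsics"])
    d=T[:3,:3]@np.linalg.inv(K)@np.array([uv[0],uv[1],1.]);return T[:3,3],d
def atz(cam,uv,z):
    o,d=ray(cam,uv);return (o+d*(z-o[2])/d[2]).round(4)
def proj(cam,p):
    c=calibration(cam);K=np.array(c["camera_matrix"]);T=np.linalg.inv(np.array(c["extrinsics"]))
    q=K@(T[:3,:3]@np.array(p)+T[:3,3]);return (q[:2]/q[2]).round(1)
def snap(cam,name):
    im=grab_frame(cam);cv2.imwrite(f"pics/{name}.png",cv2.cvtColor(im,cv2.COLOR_RGB2BGR));return im
E
python3 - <<'E'
from h import *
a=snap("scene","s0");b=snap("top","t0")
for cam in("top","scene"):
  for n,z in(("wedge_tab",.04),("latch_pivot",.12),("latch_post",.166),("wedge",0),("organiser",0)):
    for r in spot_point(n,cam)[:3]: print(cam,n,round(r["score"],2),np.round(r["uv"],1),atz(cam,r["uv"],z))
print(get_state())
E
```

```text
top wedge_tab 0.89 [288.2 236.2] [ 0.3026 -0.084   0.04  ]
top wedge_tab 0.65 [323.8 133.4] [ 0.687 -0.226  0.04 ]
top wedge_tab 0.64 [198.7 134.6] [0.6831 0.2453 0.04  ]
top latch_pivot 0.93 [257.  137.5] [0.6505 0.0284 0.12  ]
top latch_pivot 0.72 [255.2 157.5] [0.5777 0.0354 0.12  ]
top latch_pivot 0.36 [255.4 177.2] [0.5069 0.0351 0.12  ]
top latch_post 0.63 [241.6 138.4] [0.6354 0.0828 0.166 ]
top wedge 0.88 [292.1 216.5] [ 0.3769 -0.1038  0.    ]
top wedge 0.87 [258.  159.7] [0.5947 0.0224 0.    ]
top wedge 0.65 [254.9 177.5] [0.5257 0.0347 0.    ]
top organiser 0.57 [248.3 135.1] [0.6916 0.0591 0.    ]
scene wedge_tab 0.9 [160.9 195. ] [ 0.7046 -0.2243  0.04  ]
scene wedge_tab 0.88 [285.8 287.4] [0.685  0.2556 0.04  ]
scene wedge_tab 0.7 [280.2 139.2] [ 0.2972 -0.0787  0.04  ]
scene latch_pivot 0.93 [231.6 218.4] [0.6508 0.0288 0.12  ]
scene latch_post 0.45 [249.5 216.2] [0.6306 0.0791 0.166 ]
scene wedge 0.94 [301.4 295.1] [0.6623 0.2965 0.    ]
scene wedge 0.8 [265.7 159.9] [ 0.3716 -0.0792 -0.    ]
scene wedge 0.63 [182.9 201.7] [ 0.6654 -0.1761 -0.    ]
scene organiser 0.87 [232.6 252.2] [0.6913 0.0603 0.    ]
scene organiser 0.65 [331.4 229.8] [0.4408 0.2417 0.    ]
{'t': 0.6, 'q': array([-1.04893822e+00,  3.58587668e-01,  1.18996158e-02, -2.89930153e-05,
       -1.22412248e+00, -2.88071322e-01]), 'qd': array([ 0.00067432,  0.00043054, -0.0008138 ,  0.00014567,  0.00138452,
       -0.00059416]), 'joint_efforts': array([ 5.27239499e-04, -5.81991112e+01,  2.93180877e+01,  6.99973583e+00,
        1.23722138e-02, -3.98766213e-05]), 'eef_pos': array([ 0.15633429, -0.65660955,  0.20616383]), 'ee_rot': array([ 3.14157129e+00,  2.21089206e-05, -2.90781572e+00]), 'force': array([-1.06966924,  0.32981598, -0.2908962 ]), 'moment': array([ 0.02021123, -0.02711367, -0.01052652]), 'gripper_force': 0.0, 'width': 0.08764783265033302}
```

View pics/s0.png

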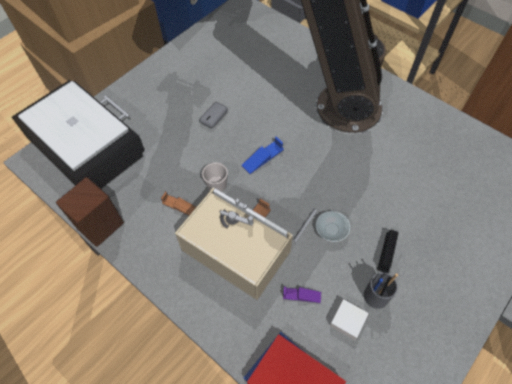

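View pics/t0.png

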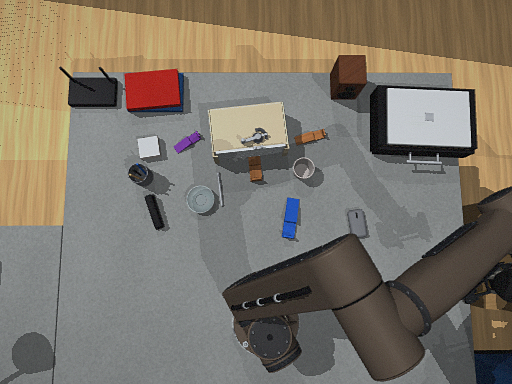

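```bash
python3 - <<'E'
from h import *
for cam in("top","scene"):
    im=cv2.cvtColor(cv2.imread(f"pics/{'t0' if cam=='top' else 's0'}.png"),cv2.COLOR_BGR2RGB)
    grab_frame(cam)
    rs=regions_of("wedge",cam)
    for r in rs[:4]: print(cam,r["score"],np.round(r["rect"]),r["region"].sum(),np.round(im[r["region"]].mean(0)))
    for n,z in(("cup",0),("dish",0),("pen",0)):
        for r in spot_point(n,cam)[:1]: print(cam,n,round(r["score"],2),atz(cam,r["uv"],z))
    r=regions_of("organiser",cam)[0];m=r["region"].astype(np.uint8)
    print("org",r["score"],cv2.minAreaRect(cv2.findNonZero(m)))
print(atz("top",(255.4,177.2),.04))
im=cv2.imread("pics/t0.png")[90:195,195:330];cv2.imwrite("pics/t1.png",cv2.resize(im,None,fx=5.6,fy=5.6,interpolation=cv2.INTER_CUBIC))
E
```

```text
top 0.79 [284. 198. 297. 237.] 477 [ 37.  82. 175.]
top 0.71 [250. 154. 264. 184.] 282 [98. 65. 41.]
top 0.59 [179. 134. 198. 154.] 214 [112.  58. 150.]
top 0.53 [298. 130. 328. 142.] 243 [143.  94.  57.]
top cup 0.71 [ 0.549  -0.1371  0.    ]
top pen 0.55 [0.4815 0.1653 0.    ]
org 0.64 ((248.29266357421875, 132.13412475585938), (54.44274139404297, 76.74990844726562), 83.6598129272461)
scene 0.96 [247. 140. 286. 174.] 670 [ 62.  89. 165.]
scene 0.96 [281. 289. 323. 300.] 430 [107.  66. 140.]
scene 0.68 [161. 191. 197. 218.] 446 [139. 103.  81.]
scene 0.48 [255. 200. 272. 218.] 202 [122.  92.  74.]
scene cup 0.94 [ 0.5516 -0.1341  0.    ]
scene dish 0.93 [0.4345 0.2454 0.    ]
scene pen 0.55 [0.4737 0.1561 0.    ]
org 0.58 ((233.65931701660156, 240.98745727539062), (105.860595703125, 73.35406494140625), 33.070674896240234)
[0.5202 0.0336 0.04  ]
```

View pics/t1.png

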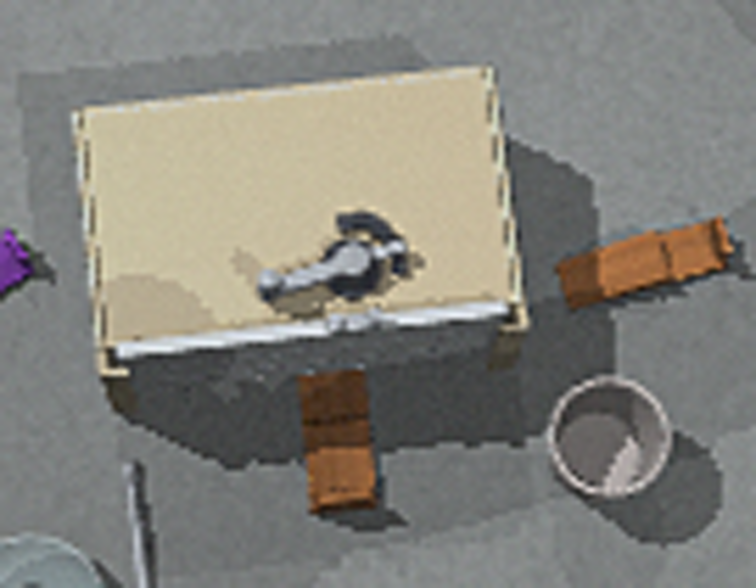

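>>> {"method": "arm_command", "body": {
  "commands": [
    {"tx": -0.12, "ty": 0.13, "tz": 0},
    {"tx": -0.24, "ty": 0.26},
    {"tx": -0.36, "ty": 0.4},
    {"tx": -0.48, "ty": 0.53},
    {"tx": -0.6, "ty": 0.66},
    {"tx": -0.71, "ty": 0.78},
    {"tx": -0.71, "ty": 0.78},
    {"tx": -0.71, "ty": 0.78}
  ],
  "claw": 0
}}

```text
invalid input
```

>>> {"method": "arm_command", "body": {
  "commands": [
    {"tx": -0.12, "ty": 0.13, "tz": 0},
    {"tx": -0.24, "ty": 0.26},
    {"tx": -0.36, "ty": 0.4},
    {"tx": -0.48, "ty": 0.53},
    {"tx": -0.6, "ty": 0.66},
    {"tx": -0.71, "ty": 0.78},
    {"tx": -0.71, "ty": 0.78},
    {"tx": -0.71, "ty": 0.78}
  ]
}}

```text
invalid input
```

>>> {"method": "arm_command", "body": {
  "commands": [
    {"tx": -0.12, "ty": 0.13, "tz": 0, "twist": 0},
    {"tx": -0.24, "ty": 0.26, "tz": 0, "twist": 0},
    {"tx": -0.36, "ty": 0.4, "tz": 0, "twist": 0},
    {"tx": -0.48, "ty": 0.53, "tz": 0, "twist": 0},
    {"tx": -0.6, "ty": 0.66, "tz": 0, "twist": 0},
    {"tx": -0.71, "ty": 0.78, "tz": 0, "twist": 0},
    {"tx": -0.71, "ty": 0.78, "tz": 0, "twist": 0},
    {"tx": -0.71, "ty": 0.78, "tz": 0, "twist": 0}
  ],
  "claw": 0
}}

```text
t: 1.87
eef_pos: [0.2853, -0.4234, 0.207]
ee_rot: [-3.141, 0.001, -2.904]
force: [-0.2, -0.2, -0.1]
width: 0.0401
gripper_force: 0.0
```

>>> {"method": "arm_command", "body": {
  "commands": [
    {"tx": -0.12, "ty": 0.13, "tz": 0, "twist": 0},
    {"tx": -0.24, "ty": 0.26, "tz": 0, "twist": 0},
    {"tx": -0.36, "ty": 0.4, "tz": 0, "twist": 0},
    {"tx": -0.48, "ty": 0.53, "tz": 0, "twist": 0},
    {"tx": -0.6, "ty": 0.66, "tz": 0, "twist": 0},
    {"tx": -0.71, "ty": 0.78, "tz": 0, "twist": 0},
    {"tx": -0.71, "ty": 0.78, "tz": 0, "twist": 0},
    {"tx": -0.71, "ty": 0.78, "tz": 0, "twist": 0}
  ]
}}

```text
t: 2.53
eef_pos: [0.4131, -0.1929, 0.2065]
ee_rot: [-3.141, 0.001, -2.904]
force: [0.4, -0.5, -0.9]
width: 0.0006
gripper_force: 0.0
```

>>> {"method": "arm_command", "body": {
  "commands": [
    {"tx": -0.12, "ty": 0.13, "tz": 0, "twist": 0.01},
    {"tx": -0.24, "ty": 0.26, "tz": 0, "twist": 0.02},
    {"tx": -0.36, "ty": 0.4, "tz": 0, "twist": 0.039},
    {"tx": -0.48, "ty": 0.53, "tz": 0, "twist": 0.039},
    {"tx": -0.6, "ty": 0.66, "tz": 0, "twist": 0.039},
    {"tx": -0.71, "ty": 0.78, "tz": 0, "twist": 0.039},
    {"tx": -0.71, "ty": 0.78, "tz": 0, "twist": 0.039},
    {"tx": -0.71, "ty": 0.78, "tz": 0, "twist": 0.039}
  ]
}}

```text
t: 3.2
eef_pos: [0.5406, 0.0377, 0.2054]
ee_rot: [-3.141, -0.001, -3.028]
force: [-0.8, -1.2, 0.3]
width: 0.0001
gripper_force: 0.0
```

```bash
python3 - <<'E'
from h import *
s=get_state();print(s["eef_pos"],s["ee_rot"],s["q"])
snap("wrist","w0")
for n,z in(("wedge_tab",.04),("latch_pivot",.12),("latch_post",.166),("wedge",0)):
    for r in spot_point(n,"wrist")[:2]: print(n,round(r["score"],2),np.round(r["uv"],1),atz("wrist",r["uv"],z))
grab_frame("top")
for r in spot_point("wedge_tab","top")[:4]: print(round(r["score"],2),np.round(r["uv"],1),atz("top",r["uv"],.04))
E
```

```text
[0.54058263 0.03768296 0.20544258] [-3.14118470e+00 -6.20644485e-04 -3.02818477e+00] [ 4.31531647e-01  1.40836661e-01 -2.82850125e-01  2.12037874e-04
 -1.14782665e+00 -1.88900707e+00]
wedge_tab 0.92 [405.8 295.5] [0.6872 0.2472 0.04  ]
wedge_tab 0.9 [252.7 148.4] [0.5188 0.0287 0.04  ]
latch_pivot 0.41 [253.2 197.4] [0.5502 0.0331 0.12  ]
wedge 0.75 [ 92.6 247.5] [ 0.6862 -0.1775 -0.    ]
wedge 0.62 [250.6 197.4] [0.5896 0.0323 0.    ]
0.67 [320.3 131.4] [ 0.6948 -0.213   0.04  ]
0.63 [288.1 234.7] [ 0.308  -0.0838  0.04  ]
0.59 [255.9 176.2] [0.524  0.0317 0.04  ]
0.44 [196.7 131.8] [0.694 0.253 0.04 ]
```

View pics/w0.png

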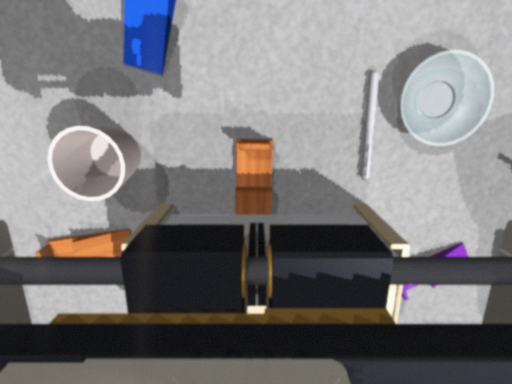

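>>> {"method": "arm_command", "body": {
  "commands": [
    {"tx": 0.005, "ty": -0.02, "tz": 0.1, "twist": 0},
    {"tx": 0.01, "ty": -0.023, "tz": 0.2, "twist": 0},
    {"tx": 0.01, "ty": -0.023, "tz": 0.32, "twist": 0},
    {"tx": 0.01, "ty": -0.023, "tz": 0.42, "twist": 0},
    {"tx": 0.01, "ty": -0.023, "tz": 0.52, "twist": 0},
    {"tx": 0.01, "ty": -0.023, "tz": 0.6, "twist": 0},
    {"tx": 0.01, "ty": -0.023, "tz": 0.6, "twist": 0},
    {"tx": 0.01, "ty": -0.023, "tz": 0.6, "twist": 0}
  ]
}}

```text
t: 4.22
eef_pos: [0.5364, 0.029, 0.056]
ee_rot: [-3.141, -0.002, -3.031]
force: [1.1, -0.3, 0.8]
width: 0.0001
gripper_force: 0.0
```

```bash
python3 - <<'E'
from h import *
s=get_state();print(s["eef_pos"],s["force"])
a=snap("wrist","w1");print(proj("wrist",s["eef_pos"]))
for r in spot_point("wedge_tab","wrist")[:2]: print(round(r["score"],2),np.round(r["uv"],1),atz("wrist",r["uv"],.04))
E
```

```text
[0.5364466  0.0290058  0.05595714] [ 1.08790128 -0.28182761  0.80383006]
[255.9 220.1]
0.87 [262.6 195.7] [0.5258 0.0325 0.04  ]
```

View pics/w1.png

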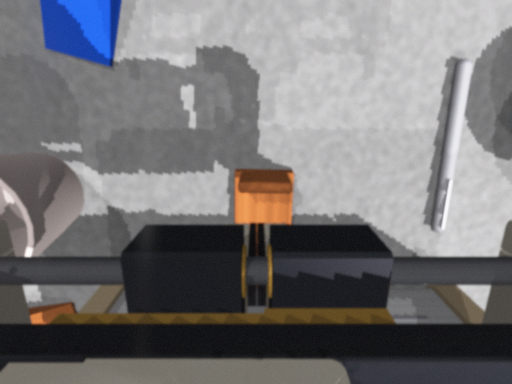

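>>> {"method": "arm_command", "body": {
  "commands": [
    {"tx": -0.036, "ty": 0.016, "tz": 0, "twist": 0},
    {"tx": -0.036, "ty": 0.016, "tz": 0, "twist": 0},
    {"tx": -0.036, "ty": 0.016, "tz": 0.04, "twist": 0},
    {"tx": -0.036, "ty": 0.016, "tz": 0.08, "twist": 0},
    {"tx": -0.036, "ty": 0.016, "tz": 0.12, "twist": 0},
    {"tx": -0.036, "ty": 0.016, "tz": 0.15, "twist": 0},
    {"tx": -0.036, "ty": 0.016, "tz": 0.155, "twist": 0},
    {"tx": -0.036, "ty": 0.016, "tz": 0.155, "twist": 0}
  ]
}}

```text
t: 4.98
eef_pos: [0.5447, 0.0345, 0.0163]
ee_rot: [-3.141, -0.002, -3.03]
force: [0.0, 0.1, -0.2]
width: 0.0003
gripper_force: 0.0
```

>>> {"method": "arm_command", "body": {
  "commands": [
    {"tx": 0.01, "ty": 0, "tz": 0, "twist": 0},
    {"tx": 0.02, "ty": 0, "tz": 0, "twist": 0},
    {"tx": 0.03, "ty": 0, "tz": 0, "twist": 0},
    {"tx": 0.036, "ty": 0, "tz": 0, "twist": 0},
    {"tx": 0.036, "ty": 0, "tz": 0, "twist": 0},
    {"tx": 0.036, "ty": 0, "tz": 0, "twist": 0},
    {"tx": 0.036, "ty": 0, "tz": 0, "twist": 0},
    {"tx": 0.036, "ty": 0, "tz": 0, "twist": 0}
  ]
}}

```text
t: 5.65
eef_pos: [0.5367, 0.0339, 0.0175]
ee_rot: [3.142, 0.0, -3.03]
force: [0.5, 0.7, 0.3]
width: 0.0003
gripper_force: 0.0
```

>>> {"method": "arm_command", "body": {
  "commands": [
    {"tx": 0.016, "ty": 0, "tz": 0, "twist": 0},
    {"tx": 0.032, "ty": 0, "tz": 0, "twist": 0},
    {"tx": 0.032, "ty": 0, "tz": 0, "twist": 0},
    {"tx": 0.032, "ty": 0, "tz": 0, "twist": 0},
    {"tx": 0.032, "ty": 0, "tz": 0, "twist": 0},
    {"tx": 0.032, "ty": 0, "tz": 0, "twist": 0},
    {"tx": 0.032, "ty": 0, "tz": 0, "twist": 0},
    {"tx": 0.032, "ty": 0, "tz": 0, "twist": 0}
  ]
}}

```text
t: 6.32
eef_pos: [0.5286, 0.0329, 0.0174]
ee_rot: [-3.142, -0.0, -3.03]
force: [-0.1, 0.0, 1.3]
width: 0.0008
gripper_force: 0.6
```

```bash
python3 - <<'E'
from h import *
s=get_state();print(s["eef_pos"],s["force"])
a=snap("wrist","w2");b=snap("top","t2")
for r in spot_point("wedge_tab","wrist")[:2]: print(round(r["score"],2),np.round(r["uv"],1),atz("wrist",r["uv"],.04))
cv2.imwrite("pics/w2c.png",cv2.resize(cv2.imread("pics/w2.png")[100:300,120:400],None,fx=2.5,fy=2.5))
E
```

```text
[0.52860155 0.0329289  0.01741935] [-0.14033606  0.00958245  1.34739963]
0.87 [257.4 223.9] [0.5201 0.0325 0.04  ]
```

View pics/w2c.png

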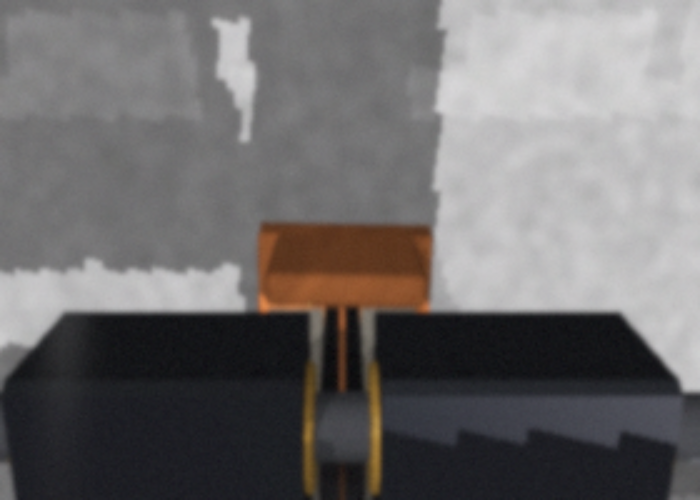

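>>> {"method": "arm_command", "body": {
  "commands": [
    {"tx": 0.018, "ty": 0, "tz": 0, "twist": 0},
    {"tx": 0.036, "ty": 0, "tz": 0, "twist": 0},
    {"tx": 0.036, "ty": 0, "tz": 0, "twist": 0},
    {"tx": 0.036, "ty": 0, "tz": 0, "twist": 0},
    {"tx": 0.036, "ty": 0, "tz": 0, "twist": 0},
    {"tx": 0.036, "ty": 0, "tz": 0, "twist": 0},
    {"tx": 0.036, "ty": 0, "tz": 0, "twist": 0},
    {"tx": 0.036, "ty": 0, "tz": 0, "twist": 0}
  ],
  "claw": 0,
  "grip_force": 20
}}

```text
t: 7.13
eef_pos: [0.5199, 0.0321, 0.0175]
ee_rot: [3.141, 0.0, -3.03]
force: [3.1, 1.9, 1.5]
width: 0.0005
gripper_force: 1.6
```

```bash
python3 - <<'E'
from h import *
s=get_state();print(s["eef_pos"],s["force"])
a=snap("wrist","w3")
for r in spot_point("wedge_tab","wrist")[:2]: print(round(r["score"],2),np.round(r["uv"],1),atz("wrist",r["uv"],.04))
E
```

```text
[0.51989481 0.03208332 0.0175231 ] [3.1296635  1.8810501  1.46347373]
0.97 [259.4 225.4] [0.5121 0.0328 0.04  ]
```

>>> {"method": "arm_command", "body": {
  "commands": [
    {"tx": 0.018, "ty": 0, "tz": 0, "twist": 0},
    {"tx": 0.036, "ty": 0, "tz": 0, "twist": 0},
    {"tx": 0.036, "ty": 0, "tz": 0, "twist": 0},
    {"tx": 0.036, "ty": 0, "tz": 0, "twist": 0},
    {"tx": 0.036, "ty": 0, "tz": 0, "twist": 0},
    {"tx": 0.036, "ty": 0, "tz": 0, "twist": 0},
    {"tx": 0.036, "ty": 0, "tz": 0, "twist": 0},
    {"tx": 0.036, "ty": 0, "tz": 0, "twist": 0}
  ]
}}

```text
t: 7.9
eef_pos: [0.5108, 0.0309, 0.0175]
ee_rot: [-3.142, -0.0, -3.03]
force: [2.5, 0.7, 2.0]
width: 0.0001
gripper_force: 1.9
```

>>> {"method": "arm_command", "body": {
  "commands": [
    {"tx": 0.018, "ty": 0, "tz": 0, "twist": 0},
    {"tx": 0.036, "ty": 0, "tz": 0, "twist": 0},
    {"tx": 0.036, "ty": 0, "tz": 0, "twist": 0},
    {"tx": 0.036, "ty": 0, "tz": 0, "twist": 0},
    {"tx": 0.036, "ty": 0, "tz": 0, "twist": 0},
    {"tx": 0.036, "ty": 0, "tz": 0, "twist": 0},
    {"tx": 0.036, "ty": 0, "tz": 0, "twist": 0},
    {"tx": 0.036, "ty": 0, "tz": 0, "twist": 0}
  ]
}}

```text
t: 8.57
eef_pos: [0.5019, 0.03, 0.0175]
ee_rot: [3.142, 0.0, -3.03]
force: [2.3, 0.3, 2.8]
width: 0.0005
gripper_force: 2.0
```

```bash
python3 - <<'E'
from h import *
s=get_state();print(s["eef_pos"],s["force"])
a=snap("wrist","w4")
for r in spot_point("wedge_tab","wrist")[:2]: print(round(r["score"],2),np.round(r["uv"],1),atz("wrist",r["uv"],.04))
snap("scene","s4")
A=cv2.imread("pics/s4.png")[170:270,170:300];B=cv2.imread("pics/w4.png")
cv2.imwrite("pics/c4.png",np.hstack([cv2.resize(A,(400,308)),cv2.resize(B,(400,308))]))
E
```

```text
[0.50185939 0.02997137 0.01745539] [2.28561411 0.32968999 2.84412644]
0.88 [258.9 222.6] [0.4924 0.0302 0.04  ]
```

View pics/c4.png

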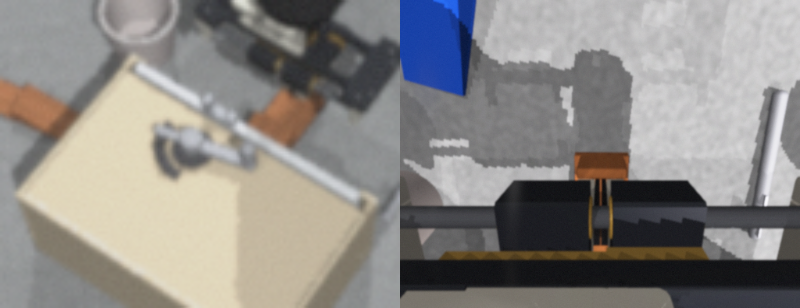

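>>> {"method": "arm_command", "body": {
  "commands": [
    {"tx": 0.018, "ty": 0, "tz": 0, "twist": 0},
    {"tx": 0.036, "ty": 0, "tz": 0, "twist": 0},
    {"tx": 0.036, "ty": 0, "tz": 0, "twist": 0},
    {"tx": 0.036, "ty": 0, "tz": 0, "twist": 0},
    {"tx": 0.036, "ty": 0, "tz": 0, "twist": 0},
    {"tx": 0.036, "ty": 0, "tz": 0, "twist": 0},
    {"tx": 0.036, "ty": 0, "tz": 0, "twist": 0},
    {"tx": 0.036, "ty": 0, "tz": 0, "twist": 0}
  ]
}}

```text
t: 9.38
eef_pos: [0.4929, 0.029, 0.0174]
ee_rot: [3.142, 0.0, -3.03]
force: [3.5, 1.6, 3.3]
width: 0.0004
gripper_force: 2.2
```

>>> {"method": "arm_command", "body": {
  "commands": [
    {"tx": 0.018, "ty": 0, "tz": 0, "twist": 0},
    {"tx": 0.036, "ty": 0, "tz": 0, "twist": 0},
    {"tx": 0.036, "ty": 0, "tz": 0, "twist": 0},
    {"tx": 0.036, "ty": 0, "tz": 0, "twist": 0},
    {"tx": 0.036, "ty": 0, "tz": 0, "twist": 0},
    {"tx": 0.036, "ty": 0, "tz": 0, "twist": 0},
    {"tx": 0.036, "ty": 0, "tz": 0, "twist": 0},
    {"tx": 0.036, "ty": 0, "tz": 0, "twist": 0}
  ]
}}

```text
t: 10.05
eef_pos: [0.4839, 0.0279, 0.0174]
ee_rot: [-3.142, -0.0, -3.03]
force: [2.7, 2.5, 3.8]
width: 0.0001
gripper_force: 2.2
```

>>> {"method": "arm_command", "body": {
  "commands": [
    {"tx": 0.018, "ty": 0, "tz": 0, "twist": 0},
    {"tx": 0.036, "ty": 0, "tz": 0, "twist": 0},
    {"tx": 0.036, "ty": 0, "tz": 0, "twist": 0},
    {"tx": 0.036, "ty": 0, "tz": 0, "twist": 0},
    {"tx": 0.036, "ty": 0, "tz": 0, "twist": 0},
    {"tx": 0.036, "ty": 0, "tz": 0, "twist": 0},
    {"tx": 0.036, "ty": 0, "tz": 0, "twist": 0},
    {"tx": 0.036, "ty": 0, "tz": 0, "twist": 0}
  ]
}}

```text
t: 10.72
eef_pos: [0.4742, 0.0266, 0.017]
ee_rot: [-3.141, -0.001, -3.031]
force: [-0.4, -0.1, 1.0]
width: 0.0006
gripper_force: 0.0
```

>>> {"method": "arm_command", "body": {
  "commands": [
    {"tx": 0.018, "ty": 0, "tz": 0, "twist": 0},
    {"tx": 0.036, "ty": 0, "tz": 0, "twist": 0},
    {"tx": 0.036, "ty": 0, "tz": 0, "twist": 0},
    {"tx": 0.036, "ty": 0, "tz": 0, "twist": 0},
    {"tx": 0.036, "ty": 0, "tz": 0, "twist": 0},
    {"tx": 0.036, "ty": 0, "tz": 0, "twist": 0},
    {"tx": 0.036, "ty": 0, "tz": 0, "twist": 0},
    {"tx": 0.036, "ty": 0, "tz": 0, "twist": 0}
  ]
}}

```text
t: 11.38
eef_pos: [0.466, 0.026, 0.0174]
ee_rot: [-3.142, -0.0, -3.03]
force: [-0.1, 0.3, 0.9]
width: 0.0003
gripper_force: 0.0
```

>>> {"method": "arm_command", "body": {
  "commands": [
    {"tx": 0.018, "ty": 0, "tz": 0, "twist": 0},
    {"tx": 0.036, "ty": 0, "tz": 0, "twist": 0},
    {"tx": 0.036, "ty": 0, "tz": 0, "twist": 0},
    {"tx": 0.036, "ty": 0, "tz": 0, "twist": 0},
    {"tx": 0.036, "ty": 0, "tz": 0, "twist": 0},
    {"tx": 0.036, "ty": 0, "tz": 0, "twist": 0},
    {"tx": 0.036, "ty": 0, "tz": 0, "twist": 0},
    {"tx": 0.036, "ty": 0, "tz": 0, "twist": 0}
  ]
}}

```text
t: 12.05
eef_pos: [0.4571, 0.0249, 0.0174]
ee_rot: [-3.142, -0.0, -3.03]
force: [-0.5, -0.1, 0.7]
width: 0.0003
gripper_force: 0.0
```

>>> {"method": "arm_command", "body": {
  "commands": [
    {"tx": 0.018, "ty": 0, "tz": 0, "twist": 0},
    {"tx": 0.036, "ty": 0, "tz": 0, "twist": 0},
    {"tx": 0.036, "ty": 0, "tz": 0, "twist": 0},
    {"tx": 0.036, "ty": 0, "tz": 0, "twist": 0},
    {"tx": 0.036, "ty": 0, "tz": 0, "twist": 0},
    {"tx": 0.036, "ty": 0, "tz": 0, "twist": 0},
    {"tx": 0.036, "ty": 0, "tz": 0, "twist": 0},
    {"tx": 0.036, "ty": 0, "tz": 0, "twist": 0}
  ]
}}

```text
t: 12.72
eef_pos: [0.4481, 0.0239, 0.0174]
ee_rot: [-3.142, -0.0, -3.03]
force: [0.4, -0.5, -0.2]
width: 0.0003
gripper_force: 0.0
```

>>> {"method": "arm_command", "body": {
  "commands": [
    {"tx": 0.018, "ty": 0, "tz": 0, "twist": 0},
    {"tx": 0.036, "ty": 0, "tz": 0, "twist": 0},
    {"tx": 0.036, "ty": 0, "tz": 0, "twist": 0},
    {"tx": 0.036, "ty": 0, "tz": 0, "twist": 0},
    {"tx": 0.036, "ty": 0, "tz": 0, "twist": 0},
    {"tx": 0.036, "ty": 0, "tz": 0, "twist": 0},
    {"tx": 0.036, "ty": 0, "tz": 0, "twist": 0},
    {"tx": 0.036, "ty": 0, "tz": 0, "twist": 0}
  ]
}}

```text
t: 13.38
eef_pos: [0.4392, 0.0229, 0.0174]
ee_rot: [-3.142, -0.0, -3.03]
force: [-0.7, -0.0, -1.0]
width: 0.0004
gripper_force: 0.0
```

```bash
python3 - <<'E'
from h import *
s=get_state();print(s["eef_pos"],s["force"],s["q"])
a=snap("wrist","w5");b=snap("scene","s5")
for c in("wrist","scene"):
  for n,z in(("wedge_tab",.04),("wedge_tip",.004),("latch_pivot",.12),("latch_post",.166)):
    for r in spot_point(n,c)[:3]: print(c,n,round(r["score"],2),np.round(r["uv"],1),atz(c,r["uv"],z))
A=cv2.imread("pics/s5.png")[130:260,170:320];B=cv2.imread("pics/w5.png")
cv2.imwrite("pics/c5.png",np.hstack([cv2.resize(A,(400,346),interpolation=cv2.INTER_CUBIC),cv2.resize(B,(400,346))]))
E
```

```text
[0.4391632  0.02290244 0.0173633 ] [-0.71983719 -0.03221487 -0.99591526] [ 5.03397243e-01  2.00553093e-01 -7.32712429e-01 -3.04791164e-05
 -6.37653666e-01 -1.96296303e+00]
wrist wedge_tab 0.7 [253.6 222.8] [0.4302 0.0203 0.04  ]
wrist wedge_tip 0.9 [ 60.1 209.1] [ 0.4498 -0.107   0.004 ]
scene wedge_tab 0.92 [162.9 195.6] [ 0.7021 -0.218   0.04  ]
scene wedge_tab 0.88 [285.8 289.5] [0.6896 0.2594 0.04  ]
scene wedge_tab 0.83 [285.9 179.7] [0.4102 0.0361 0.04  ]
scene wedge_tip 0.76 [196.1 209.8] [ 0.6603 -0.1216  0.004 ]
scene wedge_tip 0.7 [320.2 294.5] [0.6278 0.3364 0.004 ]
scene wedge_tip 0.67 [253.  216.6] [0.5632 0.03   0.004 ]
scene latch_pivot 0.88 [230.1 218. ] [0.6526 0.0247 0.12  ]
scene latch_post 0.5 [248.9 216.9] [0.6332 0.0792 0.166 ]
```

View pics/c5.png

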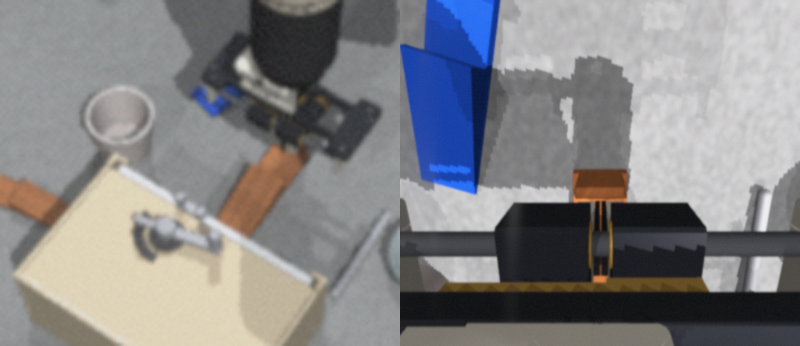

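>>> {"method": "arm_command", "body": {
  "commands": [
    {"tx": -0.02, "ty": 0, "tz": 0, "twist": 0},
    {"tx": -0.02, "ty": 0, "tz": -0.1, "twist": 0},
    {"tx": -0.02, "ty": 0, "tz": -0.22, "twist": 0},
    {"tx": -0.02, "ty": 0, "tz": -0.36, "twist": 0},
    {"tx": -0.02, "ty": 0, "tz": -0.5, "twist": 0},
    {"tx": -0.02, "ty": 0, "tz": -0.64, "twist": 0},
    {"tx": -0.02, "ty": 0, "tz": -0.78, "twist": 0},
    {"tx": -0.02, "ty": 0, "tz": -0.88, "twist": 0}
  ]
}}

```text
t: 14.55
eef_pos: [0.4451, 0.0236, 0.241]
ee_rot: [3.141, 0.004, -3.03]
force: [0.3, 0.5, 0.3]
width: 0.0002
gripper_force: 0.0
```

>>> {"method": "arm_command", "body": {
  "commands": [
    {"tx": -0.12, "ty": 0.02, "tz": 0, "twist": 0},
    {"tx": -0.24, "ty": 0.04, "tz": 0, "twist": 0},
    {"tx": -0.36, "ty": 0.06, "tz": 0, "twist": -0.02},
    {"tx": -0.48, "ty": 0.08, "tz": 0, "twist": -0.04},
    {"tx": -0.6, "ty": 0.1, "tz": 0, "twist": -0.06},
    {"tx": -0.72, "ty": 0.11, "tz": 0, "twist": -0.06},
    {"tx": -0.72, "ty": 0.11, "tz": 0, "twist": -0.06},
    {"tx": -0.72, "ty": 0.11, "tz": 0, "twist": -0.06}
  ]
}}

```text
t: 15.22
eef_pos: [0.621, 0.0709, 0.2356]
ee_rot: [-3.141, -0.003, -2.842]
force: [0.1, 0.5, -0.7]
width: 0.0005
gripper_force: 0.0
```

```bash
python3 - <<'E'
from h import *
s=get_state();print(s["eef_pos"],s["force"],s["ee_rot"])
a=snap("wrist","w6");b=snap("top","t6");
for c in("wrist","top"):
  if c=="top": grab_frame("top")
  else: grab_frame("wrist")
  for n,z in(("wedge_tab",.04),("wedge_tip",.004),("latch_pivot",.12),("latch_post",.166)):
    for r in spot_point(n,c)[:3]: print(c,n,round(r["score"],2),np.round(r["uv"],1),atz(c,r["uv"],z))
A=cv2.imread("pics/t6.png")[90:220,190:320];B=cv2.imread("pics/w6.png")
cv2.imwrite("pics/c6.png",np.hstack([cv2.resize(A,(345,345),interpolation=cv2.INTER_CUBIC),cv2.resize(B,(455,345))]))
E
```

```text
[0.62096206 0.07092382 0.23562279] [ 0.08945287  0.46931825 -0.729487  ] [-3.14136629e+00 -2.63824169e-03 -2.84237199e+00]
wrist wedge_tab 0.86 [370.  252.5] [0.6949 0.2553 0.04  ]
wrist wedge_tab 0.6 [ 16.4 152.9] [ 0.6978 -0.216   0.04  ]
wrist wedge_tip 0.94 [243.6 115.4] [0.5738 0.0386 0.004 ]
wrist wedge_tip 0.94 [430.5 217.2] [0.6312 0.3364 0.004 ]
wrist wedge_tip 0.62 [112.2 152. ] [ 0.6727 -0.1176  0.004 ]
wrist latch_pivot 0.76 [207.5 193.6] [0.6515 0.0284 0.12  ]
wrist latch_pivot 0.3 [424.   61.3] [0.4736 0.1826 0.12  ]
wrist latch_post 0.76 [263.3 207.4] [0.6334 0.0809 0.166 ]
wrist latch_post 0.32 [362.6  75.1] [0.5081 0.1212 0.166 ]
top wedge_tab 0.91 [259.4 203. ] [0.4242 0.0196 0.04  ]
top wedge_tab 0.77 [288.9 233.2] [ 0.3134 -0.0868  0.04  ]
top wedge_tab 0.62 [156.9 209.5] [0.4023 0.3934 0.04  ]
top wedge_tip 0.86 [255.3 165.6] [0.571 0.033 0.004]
top wedge_tip 0.7 [294.9 195.8] [ 0.4546 -0.1156  0.004 ]
top wedge_tip 0.64 [293.8 139.7] [ 0.672  -0.1159  0.004 ]
top latch_pivot 0.62 [257.5 136.2] [0.6553 0.0266 0.12  ]
top latch_post 0.49 [257.3 138.1] [0.6363 0.0285 0.166 ]
```

View pics/c6.png

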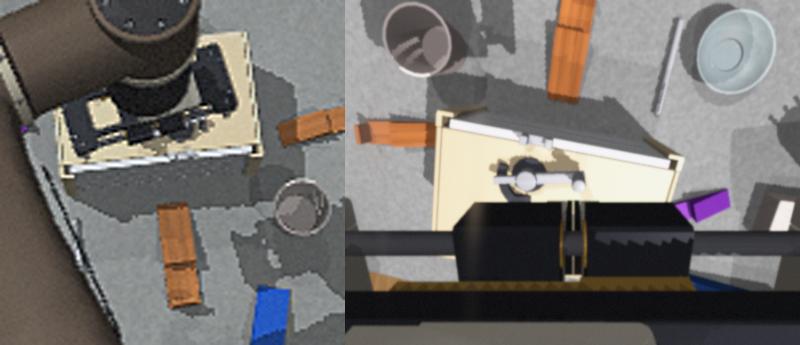

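```bash
cat > plan.py <<'E'
from h import *
P=np.array([.6515,.0284]);r=.055
def pose(a,d): # a deg; returns xy,yaw
    t=np.radians(a);u=np.array([np.cos(t),np.sin(t)]);g=np.array([-u[1],u[0]])
    return P+r*u-d*g, t+np.pi/2
def shares(base,tgt,z):
    (b,by,bz),(p,y)=base,tgt
    e=p-b;c,s=np.cos(by),np.sin(by)
    tw=-((y-by+np.pi)%(2*np.pi)-np.pi)/np.pi
    return np.round([(e@[c,s])/.25,(e@[s,-c])/.25,(bz-z)/.25,tw],3)
E
python3 - <<'E'
from plan import *
s=get_state();b=(s["eef_pos"][:2],s["ee_rot"][2],s["eef_pos"][2])
print("start",shares(b,pose(109,.030),.142))
for a0,a1 in((109,134),(134,159),(159,184)):
    p,y=pose(a0,.030 if a0==109 else .0165)
    base=(p,y,.142)
    for a in np.linspace(a0,a1,6 if a0>109 else 6): print(a,shares(base,pose(a,.0165),.142))
E
```

```text
start [-0.184  0.024  0.383 -0.01 ]
109.0 [ 0.054 -0.     0.    -0.   ]
114.0 [ 0.073  0.005  0.    -0.028]
119.0 [ 0.093  0.008  0.    -0.056]
124.0 [ 0.113  0.01   0.    -0.083]
129.0 [ 0.133  0.009  0.    -0.111]
134.0 [ 0.153  0.007  0.    -0.139]
134.0 [ 0.  0.  0. -0.]
139.0 [ 0.019  0.005  0.    -0.028]
144.0 [ 0.039  0.008  0.    -0.056]
149.0 [ 0.059  0.01   0.    -0.083]
154.0 [ 0.079  0.009  0.    -0.111]
159.0 [ 0.099  0.007  0.    -0.139]
159.0 [ 0.  0.  0. -0.]
164.0 [ 0.019  0.005  0.    -0.028]
169.0 [ 0.039  0.008  0.    -0.056]
174.0 [ 0.059  0.01   0.    -0.083]
179.0 [ 0.079  0.009  0.    -0.111]
184.0 [ 0.099  0.007  0.    -0.139]
```

>>> {"method": "arm_command", "body": {
  "commands": [
    {"tx": -0.1, "ty": 0.012, "tz": 0, "twist": -0.005},
    {"tx": -0.184, "ty": 0.024, "tz": 0, "twist": -0.01},
    {"tx": -0.184, "ty": 0.024, "tz": 0, "twist": -0.01},
    {"tx": -0.184, "ty": 0.024, "tz": 0.1, "twist": -0.01},
    {"tx": -0.184, "ty": 0.024, "tz": 0.2, "twist": -0.01},
    {"tx": -0.184, "ty": 0.024, "tz": 0.3, "twist": -0.01},
    {"tx": -0.184, "ty": 0.024, "tz": 0.375, "twist": -0.01},
    {"tx": -0.184, "ty": 0.024, "tz": 0.375, "twist": -0.01}
  ]
}}

```text
t: 16.48
eef_pos: [0.6592, 0.0894, 0.1389]
ee_rot: [3.141, -0.007, -2.811]
force: [-0.8, -0.8, -0.4]
width: 0.0006
gripper_force: 0.0
```

>>> {"method": "arm_command", "body": {
  "commands": [
    {"tx": 0.027, "ty": 0, "tz": 0, "twist": 0},
    {"tx": 0.054, "ty": 0, "tz": 0, "twist": 0},
    {"tx": 0.073, "ty": 0.005, "tz": 0, "twist": -0.028},
    {"tx": 0.093, "ty": 0.008, "tz": 0, "twist": -0.056},
    {"tx": 0.113, "ty": 0.01, "tz": 0, "twist": -0.083},
    {"tx": 0.133, "ty": 0.009, "tz": 0, "twist": -0.111},
    {"tx": 0.153, "ty": 0.007, "tz": 0, "twist": -0.139},
    {"tx": 0.153, "ty": 0.007, "tz": 0, "twist": -0.139}
  ]
}}

```text
t: 17.15
eef_pos: [0.6252, 0.0792, 0.1461]
ee_rot: [-3.14, 0.003, -2.37]
force: [-0.9, 0.5, -1.0]
width: 0.0006
gripper_force: 0.0
```

```bash
python3 - <<'E'
from plan import *
s=get_state();print(s["eef_pos"],s["force"],s["ee_rot"][2]+2*np.pi,s["width"],"want",pose(134,.0165))
a=snap("wrist","w7")
for n,z in(("latch_pivot",.12),("latch_post",.17)):
    for r in spot_point(n,"wrist")[:2]: print(n,round(r["score"],2),np.round(r["uv"],1),atz("wrist",r["uv"],z))
E
```

```text
[0.62516871 0.07917254 0.14614477] [-0.8573839   0.47708553 -0.97378485] 3.913423806233349 0.0005621701912159922 want (array([0.6251629 , 0.07942555]), np.float64(3.9095375244672983))
latch_pivot 0.64 [176.3 182.7] [0.6509 0.0259 0.12  ]
latch_post 0.82 [247.6 249.5] [0.6337 0.0791 0.17  ]
```

>>> {"method": "arm_command", "body": {
  "commands": [
    {"tx": 0.019, "ty": 0.005, "tz": 0.016, "twist": -0.028},
    {"tx": 0.039, "ty": 0.008, "tz": 0.016, "twist": -0.056},
    {"tx": 0.059, "ty": 0.01, "tz": 0.016, "twist": -0.083},
    {"tx": 0.079, "ty": 0.009, "tz": 0.016, "twist": -0.111},
    {"tx": 0.099, "ty": 0.007, "tz": 0.016, "twist": -0.139},
    {"tx": 0.099, "ty": 0.007, "tz": 0.016, "twist": -0.139},
    {"tx": 0.099, "ty": 0.007, "tz": 0.016, "twist": -0.139},
    {"tx": 0.099, "ty": 0.007, "tz": 0.016, "twist": -0.139}
  ]
}}

```text
t: 17.97
eef_pos: [0.6066, 0.0635, 0.1397]
ee_rot: [-3.142, 0.0, -1.941]
force: [0.3, -0.1, -0.1]
width: 0.0007
gripper_force: 0.0
```

```bash
python3 - <<'E'
from plan import *
s=get_state();print(s["eef_pos"],s["force"],s["ee_rot"][2]+2*np.pi,s["width"],"want",pose(159,.0165))
for c in("wrist","scene"):
  snap(c,c+"8")
  for n,z in(("latch_pivot",.12),("latch_post",.17)):
    for r in spot_point(n,c)[:2]: print(c,n,round(r["score"],2),np.round(r["uv"],1),atz(c,r["uv"],z))
E
```

```text
[0.60658092 0.06350729 0.13971912] [ 0.28606176 -0.0894683  -0.06352202] 4.342264124902309 0.0007046084162030024 want (array([0.60606615, 0.06351431]), np.float64(4.34586983746588))
wrist latch_pivot 0.61 [178.4 186.7] [0.6498 0.027  0.12  ]
wrist latch_pivot 0.56 [394.5 218.9] [0.5204 0.1018 0.12  ]
scene latch_pivot 0.66 [228.1 215.8] [0.6511 0.0158 0.12  ]
scene latch_post 0.61 [251.  214.6] [0.6258 0.0804 0.17  ]
```

>>> {"method": "arm_command", "body": {
  "commands": [
    {"tx": 0.019, "ty": 0.005, "tz": -0.008, "twist": -0.028},
    {"tx": 0.039, "ty": 0.008, "tz": -0.008, "twist": -0.056},
    {"tx": 0.059, "ty": 0.01, "tz": -0.008, "twist": -0.083},
    {"tx": 0.079, "ty": 0.009, "tz": -0.008, "twist": -0.111},
    {"tx": 0.088, "ty": 0.008, "tz": -0.008, "twist": -0.125},
    {"tx": 0.088, "ty": 0.008, "tz": -0.008, "twist": -0.125},
    {"tx": 0.088, "ty": 0.008, "tz": -0.008, "twist": -0.125},
    {"tx": 0.088, "ty": 0.008, "tz": -0.008, "twist": -0.125}
  ]
}}

```text
t: 18.93
eef_pos: [0.5967, 0.0437, 0.1416]
ee_rot: [3.142, -0.0, -1.546]
force: [-0.1, -0.8, -0.7]
width: 0.0006
gripper_force: 0.0
```

```bash
python3 - <<'E'
from plan import *
s=get_state();print(s["eef_pos"],s["force"],s["ee_rot"][2]+2*np.pi,s["width"])
for c in("wrist","scene"):
  snap(c,c+"9")
  for n,z in(("latch_pivot",.12),("latch_post",.163)):
    for r in spot_point(n,c)[:2]: print(c,n,round(r["score"],2),np.round(r["uv"],1),atz(c,r["uv"],z))
print(proj("scene",[.597,.027,.163]),proj("scene",[.633,.081,.166]))
E
```

```text
[0.5967175  0.0437078  0.14163324] [-0.07054337 -0.77118184 -0.71265863] 4.736917207710482 0.0006309212820582468
wrist latch_pivot 0.96 [176.3 186.3] [0.6528 0.0265 0.12  ]
scene latch_pivot 0.69 [228.  218.2] [0.6569 0.0207 0.12  ]
scene latch_post 0.67 [250.3 214.3] [0.6237 0.0758 0.163 ]
[243.3 197.7] [249.4 217.2]
```

>>> {"method": "arm_command", "body": {
  "commands": [
    {"tx": -0.05, "ty": 0, "tz": 0, "twist": 0},
    {"tx": -0.1, "ty": 0, "tz": 0, "twist": 0},
    {"tx": -0.1, "ty": 0, "tz": -0.1, "twist": 0},
    {"tx": -0.1, "ty": 0, "tz": -0.2, "twist": 0},
    {"tx": -0.1, "ty": 0, "tz": -0.3, "twist": 0},
    {"tx": -0.1, "ty": 0, "tz": -0.4, "twist": 0},
    {"tx": -0.2, "ty": 0, "tz": -0.5, "twist": 0},
    {"tx": -0.3, "ty": 0, "tz": -0.5, "twist": 0}
  ]
}}

```text
t: 19.9
eef_pos: [0.597, 0.1197, 0.2729]
ee_rot: [-3.133, 0.002, -1.545]
force: [0.4, 0.5, 1.5]
width: 0.0005
gripper_force: 0.0
```

>>> {"method": "arm_command", "body": {
  "commands": [
    {"tx": -0.12, "ty": 0, "tz": 0, "twist": 0},
    {"tx": -0.24, "ty": 0, "tz": 0, "twist": 0},
    {"tx": -0.36, "ty": 0, "tz": 0, "twist": 0},
    {"tx": -0.48, "ty": 0, "tz": 0, "twist": 0},
    {"tx": -0.6, "ty": 0, "tz": 0, "twist": 0},
    {"tx": -0.6, "ty": 0, "tz": 0, "twist": 0},
    {"tx": -0.6, "ty": 0, "tz": 0, "twist": 0},
    {"tx": -0.6, "ty": 0, "tz": 0, "twist": 0}
  ]
}}

```text
t: 20.57
eef_pos: [0.5903, 0.2692, 0.2664]
ee_rot: [3.141, -0.0, -1.543]
force: [-1.2, -0.3, -0.1]
width: 0.0008
gripper_force: 0.0
```

```bash
python3 - <<'E'
from plan import *
s=get_state();print(s["t"],s["eef_pos"],s["force"])
for c in("top","scene"):
  snap(c,c+"10")
  for n,z in(("latch_pivot",.12),("latch_post",.1625),("wedge_tab",.04),("cup",0),("dish",0),("pen",0)):
    for r in spot_point(n,c)[:3]: print(c,n,round(r["score"],2),np.round(r["uv"],1),atz(c,r["uv"],z))
A=cv2.imread("pics/top10.png")[90:220,190:320];B=cv2.imread("pics/scene10.png")[140:270,170:320]
cv2.imwrite("pics/c10.png",np.hstack([cv2.resize(A,(370,370),interpolation=cv2.INTER_CUBIC),cv2.resize(B,(427,370),interpolation=cv2.INTER_CUBIC)]))
E
```

```text
20.5667 [0.59027028 0.26921347 0.26644301] [-1.16831796 -0.33674142 -0.076641  ]
top latch_post 0.42 [242.6 138.8] [0.6348 0.0794 0.1625]
top wedge_tab 0.78 [260.  204.3] [0.4194 0.0174 0.04  ]
top wedge_tab 0.55 [322.  132.8] [ 0.6893 -0.2192  0.04  ]
top wedge_tab 0.43 [196.1 132.8] [0.6901 0.2552 0.04  ]
top cup 0.62 [301.1 171.8] [ 0.5471 -0.1417  0.    ]
top dish 0.66 [201.4 200.7] [0.4382 0.2363 0.    ]
top pen 0.64 [220.3 189.9] [0.4788 0.1657 0.    ]
scene latch_pivot 0.63 [231.1 215.5] [0.645  0.0216 0.12  ]
scene latch_pivot 0.44 [267.6 201. ] [0.5425 0.0699 0.12  ]
scene latch_post 0.59 [250.1 212.7] [0.6201 0.072  0.1625]
scene wedge_tab 0.86 [164.3 196.2] [ 0.7008 -0.2132  0.04  ]
scene wedge_tab 0.82 [278.3 179.1] [0.424  0.0164 0.04  ]
scene wedge_tab 0.81 [278.6 140.7] [ 0.3055 -0.0788  0.04  ]
scene cup 0.58 [216.2 184.5] [ 0.5502 -0.1395  0.    ]
scene cup 0.54 [266.3 200. ] [0.4893 0.022  0.    ]
scene dish 0.82 [328.9 229.9] [0.446 0.236 0.   ]
```

View pics/c10.png

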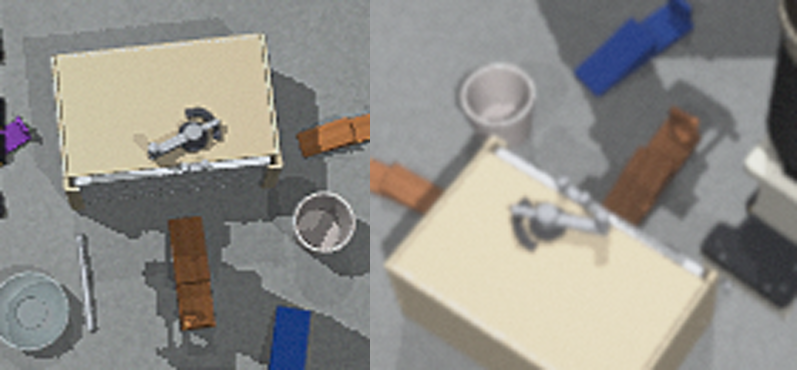

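>>> {"method": "arm_command", "body": {
  "commands": [
    {"tx": 0.12, "ty": 0, "tz": 0, "twist": -0.03},
    {"tx": 0.24, "ty": 0, "tz": 0, "twist": -0.06},
    {"tx": 0.36, "ty": 0, "tz": 0, "twist": -0.1},
    {"tx": 0.48, "ty": -0.01, "tz": 0.04, "twist": -0.14},
    {"tx": 0.6, "ty": -0.02, "tz": 0.08, "twist": -0.17},
    {"tx": 0.656, "ty": -0.02, "tz": 0.1, "twist": -0.18},
    {"tx": 0.656, "ty": -0.02, "tz": 0.1, "twist": -0.18},
    {"tx": 0.656, "ty": -0.02, "tz": 0.1, "twist": -0.18}
  ],
  "claw": 0.5
}}

```text
t: 21.93
eef_pos: [0.6, 0.1039, 0.2416]
ee_rot: [3.141, 0.0, -0.981]
force: [-0.6, 1.3, 0.6]
width: 0.0427
gripper_force: 0.0
```

```bash
python3 - <<'E'
from plan import *
s=get_state();print(s["t"],s["eef_pos"],s["ee_rot"],s["width"])
for c in("wrist","scene"):
  snap(c,c+"11")
  for n,z in(("latch_pivot",.12),("latch_post",.166)):
    for r in spot_point(n,c)[:3]: print(c,n,round(r["score"],2),np.round(r["uv"],1),atz(c,r["uv"],z))
  for r in regions_of("latch",c)[:2]:
    m=r["region"].astype(np.uint8);print(c,r["score"],np.round(r["rect"]),m.sum(),cv2.minAreaRect(cv2.findNonZero(m)))
# steel boundary in wrist by projection of candidate angles
for a in(109,116,124,131): 
    t=np.radians(a);print(a,proj("wrist",[.6515+.055*np.cos(t),.0284+.055*np.sin(t),.166]),proj("scene",[.6515+.055*np.cos(t),.0284+.055*np.sin(t),.166]))
E
```

```text
21.9333 [0.60001493 0.10388193 0.24156554] [ 3.14127385e+00  2.04655583e-05 -9.81243817e-01] 0.04273304467427884
wrist latch_pivot 0.65 [254.2  78.3] [0.6558 0.0286 0.12  ]
wrist latch_pivot 0.61 [405.4 181.5] [0.4739 0.0252 0.12  ]
wrist latch_post 0.59 [249.4 146. ] [0.6278 0.0773 0.166 ]
wrist 0.94 [239.  35. 268. 158.] 1709 ((255.34622192382812, 95.53678894042969), (24.194534301757812, 119.62611389160156), 2.4895529747009277)
scene latch_pivot 0.6 [229.8 216.1] [0.6487 0.0201 0.12  ]
scene latch_post 0.64 [249.1 213.5] [0.6251 0.0728 0.166 ]
scene 0.78 [219. 210. 257. 222.] 186 ((237.06112670898438, 216.54150390625), (32.7765998840332, 8.1941499710083), 7.594643592834473)
109 [241.1 145.2] [249.1 217.2]
116 [249.1 146.8] [249.9 215.1]
124 [258.3 147.4] [250.5 212.7]
131 [266.4 146.9] [250.6 210.5]
```

```bash
python3 - <<'E'
from plan import *
c,s_=np.cos(.11),np.sin(.11)
W=lambda x,y,z:[.692+c*x-s_*y,.0633+s_*x+c*y,z]
for y in(.09,-.1):
    for z in(.12,.14):print(y,z,proj("scene",W(-.085,y,z)))
    u=proj("scene",W(-.085,y,.12))
    for f in("s0","s4","s5","scene10","scene11"):
        g=cv2.cvtColor(cv2.imread(f"pics/{f}.png"),cv2.COLOR_BGR2GRAY)
        k=int(round(u[0]));r=int(u[1]);print(f,k,r-10,g[r-10:r+8,k])
E
```

```text
0.09 0.12 [275.2 229.2]
0.09 0.14 [275.4 226. ]
s0 275 219 [118 115 117 119 137 166 188 195 180 157 135 137 151 168 172 172 174 173]
s4 275 219 [129 128 124 125 128 142 169 199 208 202 184 162 163 179 183 182 183 184]
s5 275 219 [124 125 124 127 127 121 117 128 163 195 207 197 183 177 181 184 184 180]
scene10 275 219 [149 148 147 146 149 146 141 133 151 168 177 183 200 214 219 221 219 220]
scene11 275 219 [145 144 142 145 147 145 138 147 187 219 225 219 212 213 215 217 218 217]
-0.1 0.12 [220.1 196. ]
-0.1 0.14 [219.5 192.5]
s0 220 186 [126 130 126 132 139 168 200 215 201 167 139 136 146 163 173 187 199 204]
s4 220 186 [138 138 138 134 140 151 175 207 226 221 201 166 166 190 208 216 214 215]
s5 220 186 [135 136 134 138 137 138 142 150 182 216 223 216 206 207 213 213 213 211]
scene10 220 186 [140 141 142 140 140 142 148 156 193 223 229 222 211 216 220 222 220 220]
scene11 220 186 [135 134 122 104  97  99 101 119 171 217 223 220 209 211 215 215 217 218]
```

```bash
cat >> plan.py <<'E'
def cage(a):
    p,_=pose(a,0); return p,np.radians(a+180)
E
python3 - <<'E'
from plan import *
s=get_state();b=(s["eef_pos"][:2],s["ee_rot"][2],s["eef_pos"][2])
print(shares(b,cage(118),.141))
for a in range(123,150,5): print(a,shares((*cage(118),.141),cage(a),.141))
E
```

```text
[ 0.151 -0.022  0.403  0.033]
123 [ 0.001  0.019  0.    -0.028]
128 [ 0.003  0.038  0.    -0.056]
133 [ 0.007  0.057  0.    -0.083]
138 [ 0.013  0.075  0.    -0.111]
143 [ 0.021  0.093  0.    -0.139]
148 [ 0.029  0.11   0.    -0.167]
```

>>> {"method": "arm_command", "body": {
  "commands": [
    {"tx": 0.08, "ty": -0.01, "tz": 0, "twist": 0.015},
    {"tx": 0.151, "ty": -0.022, "tz": 0, "twist": 0.033},
    {"tx": 0.151, "ty": -0.022, "tz": 0.08, "twist": 0.033},
    {"tx": 0.151, "ty": -0.022, "tz": 0.16, "twist": 0.033},
    {"tx": 0.151, "ty": -0.022, "tz": 0.24, "twist": 0.033},
    {"tx": 0.151, "ty": -0.022, "tz": 0.32, "twist": 0.033},
    {"tx": 0.151, "ty": -0.022, "tz": 0.4, "twist": 0.033},
    {"tx": 0.151, "ty": -0.022, "tz": 0.403, "twist": 0.033}
  ]
}}

```text
t: 23.0
eef_pos: [0.6232, 0.0762, 0.1368]
ee_rot: [3.136, 0.002, -1.083]
force: [-1.2, 0.3, -1.0]
width: 0.0434
gripper_force: 0.0
```

>>> {"method": "arm_command", "body": {
  "commands": [
    {"tx": 0, "ty": 0, "tz": 0, "twist": 0},
    {"tx": 0, "ty": 0, "tz": 0, "twist": 0},
    {"tx": 0, "ty": 0, "tz": 0, "twist": 0},
    {"tx": 0, "ty": 0, "tz": 0, "twist": 0},
    {"tx": 0, "ty": 0, "tz": 0, "twist": 0},
    {"tx": 0, "ty": 0, "tz": 0, "twist": 0},
    {"tx": 0, "ty": 0, "tz": 0, "twist": 0},
    {"tx": 0, "ty": 0, "tz": 0, "twist": 0}
  ],
  "claw": 0,
  "grip_force": 3
}}

```text
t: 23.67
eef_pos: [0.626, 0.0767, 0.1414]
ee_rot: [-3.14, -0.0, -1.082]
force: [0.2, 1.1, 2.7]
width: 0.0131
gripper_force: 3.0
```

>>> {"method": "arm_command", "body": {
  "commands": [
    {"tx": 0, "ty": 0, "tz": 0, "twist": 0},
    {"tx": 0, "ty": 0, "tz": 0, "twist": 0},
    {"tx": 0.001, "ty": 0.019, "tz": 0, "twist": -0.028},
    {"tx": 0.003, "ty": 0.038, "tz": 0, "twist": -0.056},
    {"tx": 0.007, "ty": 0.057, "tz": 0, "twist": -0.083},
    {"tx": 0.013, "ty": 0.075, "tz": 0, "twist": -0.111},
    {"tx": 0.013, "ty": 0.075, "tz": 0, "twist": -0.111},
    {"tx": 0.013, "ty": 0.075, "tz": 0, "twist": -0.111}
  ],
  "claw": 0.22
}}

```text
t: 24.33
eef_pos: [0.6118, 0.0657, 0.1418]
ee_rot: [-3.139, -0.001, -0.735]
force: [2.3, 3.0, 3.2]
width: 0.0193
gripper_force: 2.0
```

```bash
python3 - <<'E'
from plan import *
s=get_state();print(s["t"],s["eef_pos"],np.degrees(s["ee_rot"][2]),s["force"],s["width"],s["gripper_force"],"want",cage(138)[0])
for c in("wrist","scene"):
  snap(c,c+"12")
  for n,z in(("latch_pivot",.12),("latch_post",.17)):
    for r in spot_point(n,c)[:2]: print(c,n,round(r["score"],2),np.round(r["uv"],1),atz(c,r["uv"],z))
print(proj("wrist",[*cage(138)[0],.17]),proj("wrist",[*cage(118)[0],.166]))
E
```

```text
24.3333 [0.61183898 0.06570113 0.14178861] -42.13991351366748 [2.30504542 3.01754408 3.18774818] 0.019267570137060087 2.0222555100917816 want [0.61062703 0.06520218]
wrist latch_pivot 0.95 [259.6 132.7] [0.6522 0.0273 0.12  ]
wrist latch_post 0.71 [251.1 243.4] [0.6157 0.0666 0.17  ]
scene latch_pivot 0.7 [227.4 216.1] [0.6531 0.0149 0.12  ]
scene latch_post 0.27 [385.8 254.1] [0.4888 0.4186 0.17  ]
[258.1 248.3] [223.6 239.4]
```

>>> {"method": "arm_command", "body": {
  "commands": [
    {"tx": 0.001, "ty": 0.019, "tz": 0, "twist": -0.028},
    {"tx": 0.003, "ty": 0.038, "tz": 0, "twist": -0.056},
    {"tx": 0.007, "ty": 0.057, "tz": 0, "twist": -0.083},
    {"tx": 0.013, "ty": 0.075, "tz": 0, "twist": -0.111},
    {"tx": 0.021, "ty": 0.093, "tz": 0, "twist": -0.139},
    {"tx": 0.021, "ty": 0.093, "tz": 0, "twist": -0.139},
    {"tx": 0.021, "ty": 0.093, "tz": 0, "twist": -0.139},
    {"tx": 0.021, "ty": 0.093, "tz": 0, "twist": -0.139}
  ]
}}

```text
t: 25.3
eef_pos: [0.5979, 0.0436, 0.1403]
ee_rot: [3.14, 0.002, -0.3]
force: [-0.2, -0.3, -0.7]
width: 0.0204
gripper_force: 0.2
```

>>> {"method": "arm_command", "body": {
  "commands": [
    {"tx": 0.001, "ty": 0.019, "tz": 0, "twist": -0.028},
    {"tx": 0.003, "ty": 0.038, "tz": 0, "twist": -0.056},
    {"tx": 0.007, "ty": 0.057, "tz": 0, "twist": -0.083},
    {"tx": 0.012, "ty": 0.071, "tz": 0, "twist": -0.105},
    {"tx": 0.013, "ty": 0.075, "tz": 0, "twist": -0.111},
    {"tx": 0.013, "ty": 0.075, "tz": 0, "twist": -0.111},
    {"tx": 0.013, "ty": 0.075, "tz": 0, "twist": -0.111},
    {"tx": 0.013, "ty": 0.075, "tz": 0, "twist": -0.111}
  ]
}}

```text
t: 25.97
eef_pos: [0.5962, 0.025, 0.1406]
ee_rot: [3.141, 0.001, 0.049]
force: [-0.1, -0.5, -0.6]
width: 0.0194
gripper_force: 0.0
```

```bash
python3 - <<'E'
from plan import *
s=get_state();print(s["t"],s["eef_pos"],np.degrees(s["ee_rot"][2]),s["force"],s["width"],s["gripper_force"],"want",cage(183)[0])
for c in("wrist","scene"):
  snap(c,c+"13")
  for n,z in(("latch_pivot",.12),("latch_post",.1625)):
    for r in spot_point(n,c)[:2]: print(c,n,round(r["score"],2),np.round(r["uv"],1),atz(c,r["uv"],z))
E
```

```text
25.9667 [0.59620975 0.02504688 0.14061127] 2.826231988846699 [-0.14183784 -0.49692548 -0.55823999] 0.019353524464497805 0.0 want [0.59657538 0.02552152]
wrist latch_pivot 0.84 [254.7 131.5] [0.6532 0.0291 0.12  ]
wrist latch_post 0.79 [256.2 237.1] [0.5996 0.0255 0.1625]
scene latch_pivot 0.86 [229.9 216.8] [0.6502 0.0218 0.12  ]
scene latch_post 0.47 [244.4 195.9] [0.5905 0.0253 0.1625]
```

>>> {"method": "arm_command", "body": {
  "commands": [
    {"tx": 0, "ty": 0.006, "tz": 0, "twist": 0},
    {"tx": 0, "ty": 0.012, "tz": 0, "twist": 0},
    {"tx": 0, "ty": 0.016, "tz": 0, "twist": 0},
    {"tx": 0, "ty": 0.016, "tz": 0, "twist": 0},
    {"tx": 0, "ty": 0.016, "tz": 0, "twist": 0},
    {"tx": 0, "ty": 0.016, "tz": 0, "twist": 0},
    {"tx": 0, "ty": 0.016, "tz": 0, "twist": 0},
    {"tx": 0, "ty": 0.016, "tz": 0, "twist": 0}
  ]
}}

```text
t: 26.93
eef_pos: [0.5969, 0.0211, 0.1411]
ee_rot: [3.142, -0.0, 0.052]
force: [-0.3, -0.7, 0.9]
width: 0.019
gripper_force: 0.6
```

Now open, lift straight up, back off and check.

>>> {"method": "arm_command", "body": {
  "commands": [
    {"tx": 0, "ty": 0.008, "tz": 0, "twist": 0},
    {"tx": 0, "ty": 0.008, "tz": 0, "twist": 0},
    {"tx": 0, "ty": 0.008, "tz": 0, "twist": 0},
    {"tx": 0, "ty": 0.008, "tz": 0, "twist": 0},
    {"tx": 0, "ty": 0.008, "tz": -0.1, "twist": 0},
    {"tx": 0, "ty": 0.008, "tz": -0.2, "twist": 0},
    {"tx": 0, "ty": 0.008, "tz": -0.3, "twist": 0},
    {"tx": 0, "ty": 0.008, "tz": -0.4, "twist": 0}
  ],
  "claw": 0.45
}}

```text
t: 27.6
eef_pos: [0.5965, 0.019, 0.2418]
ee_rot: [3.141, 0.001, 0.052]
force: [0.7, -0.2, -0.1]
width: 0.0394
gripper_force: 0.0
```

>>> {"method": "arm_command", "body": {
  "commands": [
    {"tx": 0, "ty": -0.12, "tz": -0.05, "twist": 0},
    {"tx": 0, "ty": -0.24, "tz": -0.05, "twist": 0},
    {"tx": 0, "ty": -0.36, "tz": -0.05, "twist": 0},
    {"tx": 0, "ty": -0.48, "tz": -0.05, "twist": 0},
    {"tx": 0, "ty": -0.6, "tz": -0.05, "twist": 0},
    {"tx": 0, "ty": -0.72, "tz": -0.05, "twist": 0},
    {"tx": 0, "ty": -0.84, "tz": -0.05, "twist": 0},
    {"tx": 0, "ty": -0.9, "tz": -0.05, "twist": 0}
  ]
}}

```text
t: 28.27
eef_pos: [0.5847, 0.2466, 0.2529]
ee_rot: [3.142, 0.001, 0.053]
force: [0.6, -0.7, 0.7]
width: 0.0393
gripper_force: 0.0
```

```bash
python3 - <<'E'
from plan import *
s=get_state();print(s["t"],s["eef_pos"],s["force"],s["width"])
for c in("top","scene"):
  snap(c,c+"14")
  for n,z in(("latch_pivot",.12),("latch_post",.1625),("wedge_tab",.04),("wedge_tip",.004),("cup",0)):
    for r in spot_point(n,c)[:3]: print(c,n,round(r["score"],2),np.round(r["uv"],1),atz(c,r["uv"],z))
  for a in(160,170,176,182,186): print(a,proj(c,[*cage(a)[0],.1625]))
  for r in regions_of("latch",c)[:1]: print(r["score"],cv2.minAreaRect(cv2.findNonZero(r["region"].astype(np.uint8))))
E
```

```text
28.2667 [0.58474219 0.24657182 0.25287432] [ 0.57314472 -0.66012677  0.688255  ] 0.03933648887757565
top latch_pivot 0.9 [254.4 139.1] [0.6447 0.0378 0.12  ]
top latch_post 0.59 [254.5 150.9] [0.5918 0.0384 0.1625]
top wedge_tab 0.81 [288.2 233.6] [ 0.312  -0.0842  0.04  ]
top wedge_tab 0.72 [253.6 166.5] [0.5606 0.04   0.04  ]
top wedge_tab 0.6 [261.8 201.4] [0.43   0.0107 0.04  ]
top wedge_tip 0.74 [294.5 195.3] [ 0.4565 -0.1141  0.004 ]
top wedge_tip 0.67 [294.7 140.8] [ 0.6676 -0.1193  0.004 ]
top wedge_tip 0.57 [253.7 164.5] [0.5752 0.039  0.004 ]
top cup 0.85 [302.7 172.2] [ 0.5455 -0.1477  0.    ]
160 [251.9 148.6]
170 [254.6 149.3]
176 [256.3 149.5]
182 [258.  149.6]
186 [259.1 149.5]
0.66 ((257.5, 140.0), (24.0, 5.0), 90.0)
scene latch_pivot 0.81 [229.9 216.1] [0.6485 0.0203 0.12  ]
scene latch_post 0.59 [245.5 196. ] [0.5888 0.0278 0.1625]
scene latch_post 0.25 [256.3 218.6] [0.6229 0.0966 0.1625]
scene wedge_tab 0.97 [160.8 195.3] [ 0.7055 -0.2238  0.04  ]
scene wedge_tab 0.91 [285.1 284.4] [0.6795 0.2488 0.04  ]
scene wedge_tab 0.83 [281.5 181.6] [0.4247 0.03   0.04  ]
scene wedge_tip 0.82 [257.1 220. ] [0.564  0.0474 0.004 ]
scene wedge_tip 0.8 [322.5 293.5] [0.6213 0.3397 0.004 ]
scene wedge_tip 0.77 [241.2 171.8] [ 0.4626 -0.1084  0.004 ]
scene cup 0.9 [215.3 186.7] [ 0.5582 -0.1359  0.    ]
160 [248.1 202.6]
170 [246.2 200.1]
176 [244.8 198.8]
182 [243.3 197.6]
186 [242.2 196.9]
0.75 ((235.71530151367188, 212.08119201660156), (8.00367546081543, 35.11915588378906), 39.09385681152344)
```

```bash
python3 -c "
from station import *
print(job_done())"
```

```text
the job is handed in; nothing more can be done
None
```

I've handed the job in at about 28 s. The wedge came out in roughly 1 cm tugs with half-second pauses and lies about 3 cm in front of the door, which is fully down. My first push on the latch slipped off the post, but the second try, holding the post between the fingers, turned the handle to about 1.5 rad. It should be in the notch, judging by the measured angle, but I had no picture left to confirm it by eye. Nothing else on the desk appeared to move.

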